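Lock the bench pin into its mount with the T-key

ROBOT

A 6-joint arm with a two-finger parallel gripper is mounted at the origin on the work surface. World frame = base frame: x ahead of the robot, y to its left, z up, the work surface at z = 0. Lengths are in mm, angles in rad, forces in N, time in s.
With the tool pointing down it reaches from about 350 to 850 mm from the base axis. Payload 8.1 kg.
Tool frame: the origin (TCP) lies at the very end of the fingers, on their centre line; the grasp point (between the pads) lies 19 mm behind it; z points along the fingers, y is the direction in which the jaws open and shut (so a half turn about z gives the same grasp; the last joint's range is limited). The gripper opens to 93 mm and grips with 3 to 60 N. Pads are 15 mm wide; open, the fingers measure 128 mm over their backs; the gripper's body (75 mm by 188 mm) begins 65 mm behind the grasp point.
Start: joints at [-1.334, 0.13, 1.488, -0, 1.523, -0.085], TCP at [189.785, -569.198, 193.535] pointing down, gripper open.
Joint ranges: [-2.96, 2.96], [-0.89, 2.26], [0.02, 2.5], [-1.34, 4.48], [0, 2.73], [-2.66, 2.66]. Speed limits (rad/s): [2.39, 2.39, 2.79, 3.14, 3.14, 3.14].

INTERFACE

Orientations are given as a rotation vector (axis times angle).
In Python, from rig import robot gives the robot as it stands. The module is installed in compiled form; this text tells all that it offers.
- The arm moves only by the tool arm_command, never from a script. Its argument "rows" is a list of rows, each a list of 5 numbers: the closure, from 0 (fully open) to 1 (shut), then the shift along the world's x, y, z in cm, then the turn about the world's z in degrees. In form: [[hand, dx, dy, dz, roll], ...]. A call has 1 to 5 rows; each row shifts and turns the commanded pose from where the row before left it; what a row does not reach is not made up. A row lasts 1/8 s, in which the tool goes at most 62.5 mm and 10.7 degrees, less where a joint would pass 70% of its speed; a pose out of reach is approached as far as the arm can. A call with a gripper value outside its range is refused whole. The fingers move at their own pace and stop on an object; the grip force is fixed at half the most. Time passes only in rows, so rows that do not move let the fingers close. It gives the time, the measured TCP pose, the force and the opening at its end, in the units of the state.
- robot.get_state(): the state, without advancing time (a new reading comes with each control period).
- robot.get_image(name): name is "side" or "top" or "wrist"; returns the picture (384x512x3 uint8, red, green, blue); there is no depth.
- robot.get_calibration(name): a dict with "camera_matrix" (3x3 intrinsics, pixels), "position" and "orientation" of the camera in the world. Camera axes: x right, y up, looking along -z (the intrinsics and any distortion apply to the point x, -y, -z); pixel columns grow to the right and rows downward; lengths in mm; the calibration is good to about 2 mm. A picture is of the moment at which its call begins: read the wrist's pose just before it. get_calibration takes no time and is no camera call; for the wrist camera it gives the pose at the moment of the call.
- robot.finish_job(): hands the job in, once; it reports no verdict.
The state is a dict: "clock": time; "qpos": joint angles; "qd": joint speeds; "joint_efforts": joint torques, N m; "position": TCP position; "eef_rot": TCP orientation; "ft_force": force on the tool from outside, world axes, zero at the start; "moment": the same for the moment, N m; "finger_gap": finger opening in mm.
Only numpy, scipy, OpenCV 4.12 (cv2) and the standard library are available. Lean on these libraries where they do the work, as an engineer would, in place of code of your own. Each camera call takes 0.05 s, during which the arm holds its last target.

TASK

Set the wooden bench pin flat into the steel mount, between its two cheeks with the notched end sticking out along the tongue, so that the pin's slot lies over the mount's slot. Then take the steel T-key from the stand, pass its foot down through both slots until its collar rests on the wood, and turn it a quarter turn so that it locks under the mount's plate; let go of it there. Leave the other tools where they lie.

Things in the scene. Friction and masses are not known exactly. Their poses are not given: they have to be found in the camera images.
- mount: dark steel bench-pin mount, fixed, open below like a bridge. Origin on the bench under its slot's centre, z up, x from front to back stop. Top face at z = 55 mm; top plate 8 mm thick, x -31 to +37, 92 mm wide, feet to y +/-68. Seat: cheeks 7 mm high, inner faces at y +/-30 mm, x -15 to +37; back stop 8 mm high, face at x = +35. Its slot, through the plate: 40 mm along x, 14 mm along y
- mount_slot (a point): centre of the mount's slot at its top face (mount origin + 55 mm in z); axes as the mount's. In front of the plate a tongue 34 mm wide goes on at the same height from mount x = -31 to -83 mm, with free space for fingers beside it. Under the plate (underside at z = 47 mm) there is free space for the key's foot to turn
- bench_pin: wooden bench pin, loose, lying flat: light wood, 152 mm long (x -77 to +75), 54 mm wide, 16 mm thick, about 80 g. Origin at its underside, at about its balance point, z up. The -x end is notched into two prongs (from x = -30 outwards); from x = -30 to +75 mm its sides are straight and parallel
- pin_slot (a point): centre of the bench pin's slot at its top face (43, 0, 16 mm in the pin's frame). The slot is 46 mm along x and 20 mm wide, right through. Gripped across its width at pin x = -13 mm, the pin can be set in the mount with the fingers in front of the mount's plate, beside the tongue
- key: steel T-key, loose, 72 mm high, about 120 g, upright in the stand. Origin at its underside, z up. T-foot 34 mm (x) by 9 mm (y), z 0-8; stem 9 mm across; collar 50 mm across, z 36-41; wing to grip, parallel to the foot, 38 mm (x) by 10 mm (y), z 41-72. Collar on the pin in the mount: origin 35 mm above the bench, foot 4 mm under the plate, free to turn either way
- stand: dark wooden tool stand, fixed, 130 (x) x 70 (y) x 46 mm high, origin at the centre of its underside. The key hangs by its collar in its round hole (key origin 10 mm above the bench). Four short steel punches rise 22 mm above its top at x = +35 to +52 mm
- stand_hole (a point): centre of the stand's hole (40 mm across) at its top face, at (-25, 0, 46) mm in the stand's frame
- hammer: bystander: a small hammer, 220 mm long; leave it alone. Origin at its underside
- file: bystander: a flat file with a wooden handle, 270 mm long; leave it alone. Origin at its underside
- pliers: bystander: pliers, 160 mm long, 60 mm wide; leave it alone. Origin at its underside
- sanding_block: bystander: a plain wooden stick 110 x 32 x 22 mm without slot or notch; leave it alone. Origin at its underside
- tin: bystander: a low round metal tin, 64 mm across, 35 mm high; leave it alone. Origin at its underside
- ring_box: bystander: a small cardboard box, 52 x 40 x 39 mm; leave it alone. Origin at its underside
Things that resemble listed ones, but are neither listed nor needed, are in the scene too. What is shaped like the key but blue is not meant. There is more than one size of the mount; the job needs the smaller.

How it is judged (in metres and radians):
On the way, in this order (a step that is already met when the one before it is completed fails the run):
1. the bench pin lies flat in the mount, notched end out, slot over slot (x of pin_slot in the frame of mount between -0.008 and 0.008 m and y of pin_slot in the frame of mount between -0.0055 and 0.0055 m and z of bench_pin in the frame of mount between 0.05 and 0.0585 m and angle between bench_pin's own z axis and vertical below 0.08 rad and angle between the x axis of bench_pin and the x axis of mount, either way round below 0.15 rad and x of bench_pin in the frame of mount below 0 m), for 0.2 s.
2. the key's foot is through both slots and its collar is down on the wood (all of step 1 and z of key in the frame of mount between 0.03 and 0.038 m and horizontal distance between key and mount_slot below 0.012 m and angle between key's own z axis and vertical below 0.12 rad), for 0.1 s.
At the end, for the whole second after the job is handed in: Pin flat in the mount, notched end out, its slot within 8 mm of that of the mount along x, 5.5 mm along y, and in line within 0.15 rad; key upright, within 12 mm of the slot centre, collar within 3 mm of the wood, foot within 0.4 rad of square across the mount's slot; both at rest (all of step 2 and angle between the x axis of key and the y axis of mount, either way round below 0.4 rad and linear speed of each of key, bench_pin below 0.02 m/s); the robot touches nothing.
It fails at once if another tool was moved more than 30 mm (distance of any of hammer, file, pliers, sanding_block, tin, ring_box from where it was at the start of the episode above 0.03 m).
It also fails if it takes over 64 s, if anything falls off the work surface, if the arm or the gripper's body presses on something with over 40 N, if the wrist force passes 120 N, or if a joint passes its speed limit or range.

## Working session

There is one attempt and no reset: what is moved stays moved. The work goes in short steps, Python scripts to look and compute and a tool call to move; the robot and the scene stay as the last step left them, time stands still between calls to the robot, and variables do not carry over. Pictures are saved under pics/ and viewed, and the job is handed in when it is done.

Besides the shell and the picture viewer there is one more tool, called as name(argument=value, ...), one argument or row to a line, values as JSON. arm_command: Moves the arm, as the interface text tells. Its arguments: {"type":"object","properties":{"rows":{"type":"array"}},"required":["rows"]}

```bash
mkdir -p pics
cat > h.py <<'E'
import numpy as np,cv2
from rig import robot
from scipy.spatial.transform import Rotation as R
def snap(n,f):
    im=robot.get_image(n); cv2.imwrite('pics/'+f+'.png',cv2.cvtColor(im,cv2.COLOR_RGB2BGR)); return im
E
python3 - <<'E'
from h import *
for n in ['top','side']:
    snap(n,n+'0'); print(robot.get_calibration(n))
print(robot.get_calibration('wrist')); print(robot.get_state())
E
```

```text
{'camera_matrix': array([[412.74888479,   0.        , 248.71418995],
       [  0.        , 412.74888479, 190.954958  ],
       [  0.        ,   0.        ,   1.        ]]), 'position': array([ 455.48670005,  -23.44580596, 1235.99754407]), 'orientation': array([ 0.07571105, -0.0565118 , -1.58513294])}
{'camera_matrix': array([[393.82386416,   0.        , 256.25341143],
       [  0.        , 393.82386416, 197.29834067],
       [  0.        ,   0.        ,   1.        ]]), 'position': array([ 359.74274319, 1076.83385344,  940.3347165 ]), 'orientation': array([ 0.10955028, -1.32339254, -2.68702713])}
{'camera_matrix': array([[315.1524072 ,   0.        , 255.80403294],
       [  0.        , 315.1524072 , 191.79520654],
       [  0.        ,   0.        ,   1.        ]]), 'position': array([ 255.55083866, -546.81269378,  383.04500995]), 'orientation': array([-0.22045933,  0.16067997, -1.24159857])}
{'clock': 0.1, 'qpos': array([-1.33442038e+00,  1.31047867e-01,  1.48916523e+00,  9.30106631e-06,
        1.52303382e+00, -8.53942337e-02]), 'qd': array([ 0.00077587, -0.00261099, -0.0056665 ,  0.00208424,  0.00044477,
       -0.00010818]), 'joint_efforts': array([ 9.69125467e-04, -5.61340249e+01, -4.93097556e+01,  7.69661483e-02,
        2.91433081e-02, -6.00625094e-05]), 'position': array([ 189.64378174, -568.64853737,  192.6177935 ]), 'eef_rot': array([-3.09939293e+00, -5.02992737e-01,  1.81331227e-04]), 'ft_force': array([ 0.41769164, -0.77624029, -0.83805605]), 'moment': array([-0.00496517,  0.02826308,  0.00073862]), 'finger_gap': 92.89417441201726}
```

View pics/top0.png

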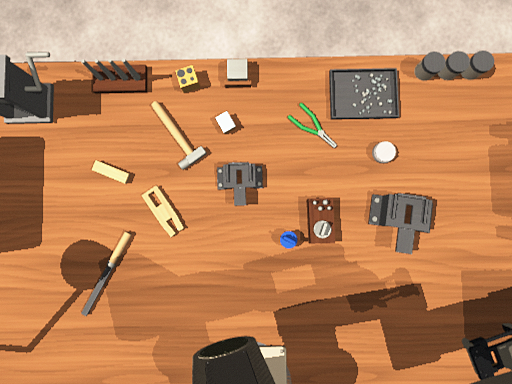

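View pics/side0.png

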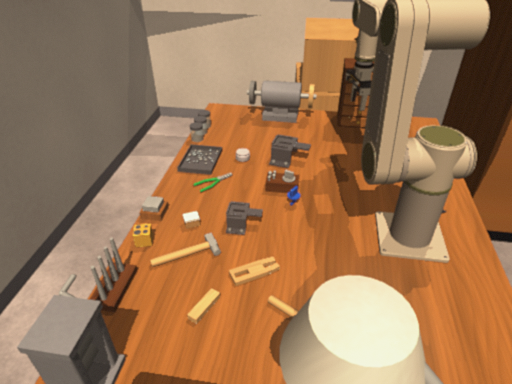

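Top view: small mount at about (240,180), pin at (162,211), stand with the key at (322,220), the large mount at (403,220), and a blue decoy at (289,239). I'll zoom in next.

```bash
cat >> h.py <<'E'
def ray(n,u,v,cal=None):
    c=cal or robot.get_calibration(n); K=c['camera_matrix']
    d=np.array([(u-K[0,2])/K[0,0],-(v-K[1,2])/K[1,1],-1.0]); return np.array(c['position']),R.from_rotvec(c['orientation']).apply(d)
def onz(n,u,v,z,cal=None):
    p,d=ray(n,u,v,cal); return p+d*(z-p[2])/d[2]
def proj(n,P,cal=None):
    c=cal or robot.get_calibration(n); K=c['camera_matrix']
    q=R.from_rotvec(c['orientation']).inv().apply(np.array(P)-c['position']); return K[0,2]+K[0,0]*q[...,0]/-q[...,2], K[1,2]-K[1,1]*q[...,1]/-q[...,2]
E
python3 - <<'E'
from h import *
im=cv2.imread('pics/top0.png')
a=cv2.resize(im[175:245,125:205],None,fx=5,fy=5,interpolation=cv2.INTER_CUBIC)
b=cv2.resize(im[150:220,205:275],None,fx=5,fy=5,interpolation=cv2.INTER_CUBIC)
c=cv2.resize(im[190:250,270:350],None,fx=5,fy=5,interpolation=cv2.INTER_CUBIC)
o=np.zeros((660,760,3),np.uint8)
o=np.zeros((600,800,3),np.uint8)
cv2.imwrite('pics/z1.png',np.hstack([a,b])); cv2.imwrite('pics/z2.png',c)
E
```

```text
(no output)
```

View pics/z1.png

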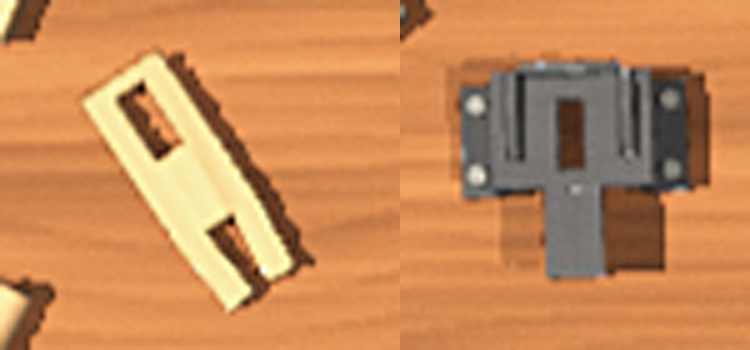

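View pics/z2.png

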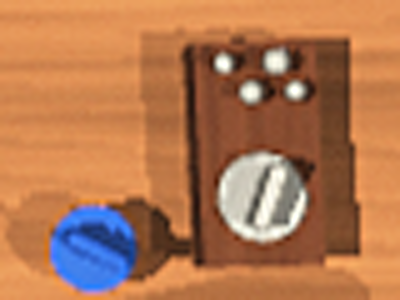

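Run:
```python
from h import *
im=cv2.imread('pics/top0.png'); hsv=cv2.cvtColor(im,cv2.COLOR_BGR2HSV)
x0,y0=125,175
c=hsv[175:245,125:205]
m=((c[...,2]>200)&(c[...,1]<130)).astype(np.uint8)
n,l,s,ce=cv2.connectedComponentsWithStats(m); i=1+np.argmax(s[1:,4]); 
cn,_=cv2.findContours((l==i).astype(np.uint8),cv2.RETR_EXTERNAL,cv2.CHAIN_APPROX_NONE)
r=cv2.minAreaRect(max(cn,key=cv2.contourArea)); b=cv2.boxPoints(r)+[x0,y0]
P=np.array([onz('top',u,v,16) for u,v in b]);print('pin',s[i],b.round(1).tolist(),P.round(1).tolist(),[np.linalg.norm(P[i]-P[i-1]).round(1) for i in range(4)],P.mean(0))
# slot/zoomed points by eye
def e(u,v,x0,y0): return (u/5+x0-0.4, v/5+y0-0.4)
def pr(nm,L,x0,y0,z):
    for u,v in L: print(nm,onz('top',*e(u,v,x0,y0),z).round(1))
pr('pinslot',[(118,98),(143,82),(182,148),(157,160)],125,175,16)
pr('mslot',[(556,99),(583,99),(583,168),(558,168)],125+0-80+160-80-80+80,150,55) if 0 else None
pr('mslot',[(156,99),(183,99),(183,168),(158,168)],205,150,55)
pr('tongue end',[(147,277),(205,277),(142,188),(203,188)],205,150,55)
pr('collar',[(262,197)],270,190,51)
pr('wing end',[(256,223),(280,228),(264,165),(292,176)],270,190,82)
pr('stand',[(190,45),(325,45),(190,262),(325,262)],270,190,46)
pr('blue',[(92,248)],270,190,41)
```

```text
pin [ 17  11  41  52 738] [[140.8, 194.8], [156.1, 184.6], [184.5, 227.3], [169.3, 237.5]] [[552.1, 311.7, 16.0], [581.7, 266.3, 16.0], [453.7, 181.6, 16.0], [424.6, 226.6, 16.0]] [np.float64(153.2), np.float64(54.1), np.float64(153.5), np.float64(53.6)] [503.00521861 246.56249643  16.        ]
pinslot [553.4 289.7  16. ]
pinslot [562.7 274.9  16. ]
pinslot [523.  251.5  16. ]
pinslot [516.1 266.3  16. ]
mslot [618.   26.6  55. ]
mslot [617.8  11.   55. ]
mslot [577.8  11.5  55. ]
mslot [578.   25.9  55. ]
tongue end [515.3  33.   55. ]
tongue end [ 5.148e+02 -3.000e-01  5.500e+01]
tongue end [566.6  35.2  55. ]
tongue end [5.66e+02 2.00e-01 5.50e+01]
collar [ 443.1 -217.2   51. ]
wing end [ 429.2 -208.3   82. ]
wing end [ 426.2 -221.6   82. ]
wing end [ 461.2 -213.7   82. ]
wing end [ 454.8 -229.1   82. ]
stand [ 531.  -179.1   46. ]
stand [ 529.8 -256.8   46. ]
stand [ 406.7 -175.8   46. ]
stand [ 405.6 -252.8   46. ]
blue [ 415.3 -120.4   41. ]
```

Everything agrees with the given sizes (pin 153x54, mount slot 40x15). The pin's x axis is at about 33.6°, the mount's is near 0°, and the key wing's is near -12°. I'll move over the mount first to look with the wrist camera.

arm_command(
  rows=[
    [0,4,4.5,1,3],
    [0,4,4.5,1,3],
    [0,4,4.5,1,3],
    [0,4,4.5,1,3],
    [0,4,4.5,1,3],
  ],
)

```text
clock: 0.72
position: [390.6, -342.4, 243.5]
eef_rot: [-3.008, -0.906, 0.0]
ft_force: [0.7, -0.5, 0.3]
finger_gap: 92.8
```

arm_command(
  rows=[
    [0,3,5,0.5,0],
    [0,3,5,0,0],
    [0,3,5,0,0],
    [0,3,5,0,0],
    [0,2,5,0,0],
  ],
)

```text
clock: 1.35
position: [530.3, -92.2, 248.0]
eef_rot: [-3.008, -0.904, 0.001]
ft_force: [0.4, -0.1, 0.1]
finger_gap: 92.9
```

arm_command(
  rows=[
    [0,1,5,0,0],
    [0,0,5,0,0],
    [0,0,0,0,0],
    [0,0,0,0,0],
  ],
)

```text
clock: 1.85
position: [539.6, 5.6, 248.2]
eef_rot: [3.008, 0.905, -0.001]
ft_force: [-0.2, 0.8, -0.3]
finger_gap: 93.1
```

Run:
```python
from h import *
s=robot.get_state();c=robot.get_calibration('wrist');snap('wrist','w1');print(s['clock'],s['position'],s['eef_rot'],s['qpos'],c['position'],c['orientation'])
P=np.array([[598,19,55],[618,19,55],[495,240,16]])
print(proj('wrist',P,c))
```

```text
1.85 [539.58252184   5.60826523 248.208322  ] [ 3.00822497e+00  9.04856939e-01 -1.11084056e-03] [-8.42803525e-02 -4.94034215e-02  1.57401444e+00 -4.70645628e-04
  1.61755627e+00  9.02123399e-01] [597.53282887  44.24698291 438.57143789] [-0.23536705  0.12628688 -0.98084464]
(array([273.68082195, 283.27714058,  83.83060871]), array([120.93245597, 106.38766635,  90.98228738]))
```

View pics/w1.png

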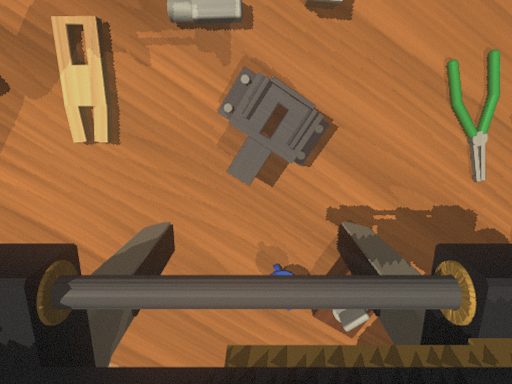

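The wrist view shows the mount slot at about (274,121), the predicted pixel, and the pin at about (82,80). I'll refine both.

Run:
```python
from h import *
im=cv2.imread('pics/w1.png'); 
a=cv2.resize(im[60:190,210:340],None,fx=4.6,fy=4.6,interpolation=cv2.INTER_CUBIC)
b=cv2.resize(im[10:150,45:125],None,fx=4.27,fy=4.27,interpolation=cv2.INTER_CUBIC)[:598]
cv2.imwrite('pics/z3.png',a);
hsv=cv2.cvtColor(im,cv2.COLOR_BGR2HSV)
cal=dict(robot.get_calibration('wrist'))
c=hsv[60:190,210:340]
w=((c[...,1]>120)).astype(np.uint8)
n,l,s,ce=cv2.connectedComponentsWithStats(w)
for i in range(1,n):
    if 30<s[i,4]<900: print(s[i],ce[i]+[210,60])
i=[i for i in range(1,n) if abs(ce[i][0]+210-274)<10 and abs(ce[i][1]+60-121)<10]
for k in i:
    cn,_=cv2.findContours((l==k).astype(np.uint8),0,cv2.CHAIN_APPROX_NONE); r=cv2.minAreaRect(cn[0]); print(r)
c=hsv[5:155,40:125]
for y in (60,100,): print(c[y,::6].tolist())
```

```text
[ 51  45  27  33 330] [273.7030303  121.06060606]
((64.5, 64.5), (129.0, 129.0), 90.0)
((63.76219940185547, 61.027809143066406), (10.410473823547363, 32.84858322143555), 32.61924362182617)
[[13, 164, 145], [14, 165, 142], [14, 160, 140], [16, 139, 189], [17, 133, 199], [21, 116, 222], [18, 126, 205], [19, 126, 210], [19, 126, 218], [17, 133, 221], [21, 118, 227], [15, 130, 88], [13, 158, 108], [13, 170, 185], [13, 164, 185]]
[[13, 166, 187], [14, 163, 183], [14, 163, 186], [14, 168, 178], [18, 134, 204], [18, 123, 221], [22, 116, 220], [19, 120, 209], [21, 114, 208], [17, 131, 220], [20, 122, 221], [19, 129, 176], [15, 154, 101], [14, 172, 147], [13, 161, 170]]
```

View pics/z3.png

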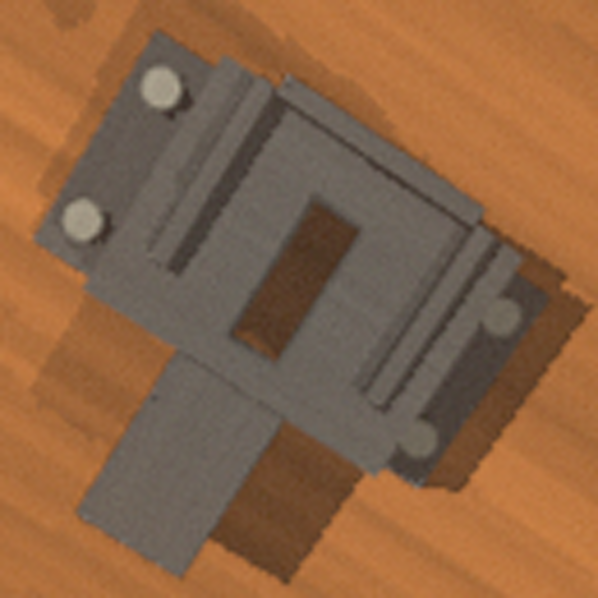

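Run:
```python
from h import *
cal=robot.get_calibration('wrist')
f=lambda u,v,z: onz('wrist',u/4.6+210-.39,v/4.6+60-.39,z,cal)
S=np.array([f(*p,55) for p in [(318,196),(358,230),(272,362),(232,332)]]);print(S.round(1),S.mean(0))
T=np.array([f(*p,55) for p in [(76,514),(182,578),(175,350),(283,418)]]);print(T.round(1))
d=lambda a,b: np.degrees(np.arctan2(b[1]-a[1],b[0]-a[0]))
print(d(S[3],S[0]),d(S[2],S[1]),d(T[0],T[2]),d(T[1],T[3]), 'front edge',d(f(85,290,55),f(378,474,55))+90,'back',d(f(275,98,55),f(470,220,55))+90)
print('slot mask',onz('wrist',273.7,121.06,55,cal))
im=cv2.imread('pics/w1.png');hsv=cv2.cvtColor(im,cv2.COLOR_BGR2HSV)
m=((hsv[...,0]>=15)&(hsv[...,2]>165)&(hsv[...,1]<145)).astype(np.uint8);m[:, 130:]=0;m[155:]=0
m=cv2.morphologyEx(m,cv2.MORPH_OPEN,np.ones((3,3),np.uint8))
n,l,s,ce=cv2.connectedComponentsWithStats(m);i=1+np.argmax(s[1:,4]);print(s[i])
cn,_=cv2.findContours((l==i).astype(np.uint8),0,cv2.CHAIN_APPROX_NONE);b=cv2.boxPoints(cv2.minAreaRect(cn[0]))
P=np.array([onz('wrist',u,v,16,cal) for u,v in b]);print(b.round(),P.round(1).tolist(),[np.linalg.norm(P[k]-P[k-1]).round(1) for k in range(4)],P.mean(0))
```

```text
[[619.1  25.4  55. ]
 [617.8  12.1  55. ]
 [577.9  11.8  55. ]
 [578.6  24.8  55. ]] [598.33785872  18.55937135  55.        ]
[[ 5.153e+02  3.320e+01  5.500e+01]
 [ 5.162e+02 -3.000e-01  5.500e+01]
 [ 5.665e+02  3.470e+01  5.500e+01]
 [ 5.674e+02  1.200e+00  5.500e+01]]
0.8432439187919207 0.4763255938526243 1.709191055217954 1.644676151269916 front edge 1.5146213376644226 back 2.9447616154316734
slot mask [597.98557568  18.24126903  55.        ]
[  51   16   57  127 4148]
[[ 51.  16.]
 [ 94.  10.]
 [111. 141.]
 [ 68. 146.]] [[552.0, 310.7, 16.0], [586.5, 269.7, 16.0], [458.2, 181.6, 16.0], [419.4, 226.4, 16.0]] [np.float64(157.1), np.float64(53.6), np.float64(155.7), np.float64(59.3)] [504.00279361 247.08517889  16.        ]
```

arm_command(
  rows=[
    [0,-1,5,0,0],
    [0,-1,5,0,0],
    [0,-1,5,0,0],
    [0,-1,5,-3,0],
    [0,-0.66,3.44,-4,0],
  ],
)

```text
clock: 2.52
position: [494.2, 241.1, 179.1]
eef_rot: [-3.009, -0.902, -0.005]
ft_force: [0.8, -1.4, -0.5]
finger_gap: 93.1
```

arm_command(
  rows=[
    [0,0,0,-5,0],
    [0,0,0,-5,0],
    [0,0,0,-3,0],
    [0,0,0,0,0],
  ],
)

```text
clock: 3.02
position: [491.2, 237.9, 45.5]
eef_rot: [3.009, 0.901, -0.01]
ft_force: [-0.2, -0.0, 0.6]
finger_gap: 92.8
```

Run:
```python
from h import *
s=robot.get_state();snap('wrist','w2');snap('top','t2');print(s['clock'],s['position'],s['eef_rot'],s['qpos'])
```

```text
3.025 [491.16063554 237.91094775  45.52594631] [ 3.00902659  0.90064339 -0.00960719] [ 3.57306322e-01  1.13608141e-01  1.78548836e+00 -2.60162840e-04
  1.24864355e+00  1.34653138e+00]
```

View pics/w2.png

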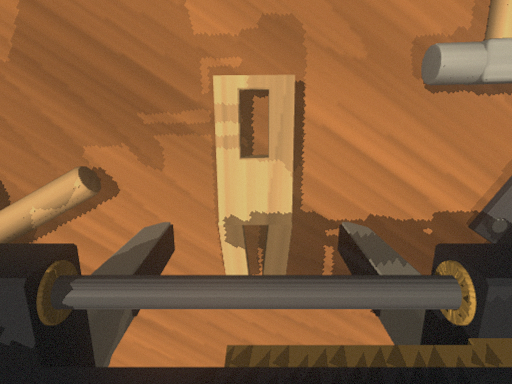

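arm_command(
  rows=[
    [0,0.2,0.1,-2.5,0],
    [0,0,0,-1.7,0],
    [0,0,0,0,0],
  ],
)

```text
clock: 3.5
position: [494.6, 240.7, 6.1]
eef_rot: [3.009, 0.903, -0.002]
ft_force: [-0.4, -0.1, 0.8]
finger_gap: 93.2
```

arm_command(
  rows=[
    [0,-0.1,0,-0.3,0],
    [0,0,0,0,0],
    [0.6,0,0,0,0],
    [1,0,0,0,0],
    [1,0,0,0,0],
  ],
)

```text
clock: 4.12
position: [494.3, 241.3, 3.7]
eef_rot: [-3.009, -0.904, -0.0]
ft_force: [0.5, 0.1, -1.1]
finger_gap: 67.7
```

arm_command(
  rows=[
    [1,0,0,0,0],
    [1,0,0,0,0],
    [1,0,0,0,0],
    [1,0,0,0,0],
  ],
)

```text
clock: 4.62
position: [494.2, 241.2, 3.5]
eef_rot: [-3.009, -0.904, 0.0]
ft_force: [0.3, -0.2, -0.9]
finger_gap: 27.4
```

Run:
```python
from h import *
a=snap('wrist','w3');b=snap('top','t3');s=robot.get_state();print(s['finger_gap'],s['ft_force'])
b=cv2.resize(b[150:290,60:260],None,fx=3,fy=3)[...,::-1];cv2.imwrite('pics/t3z.png',b)
```

```text
19.236928367075794 [-0.41925045  0.45313775 -0.01846959]
```

View pics/w3.png

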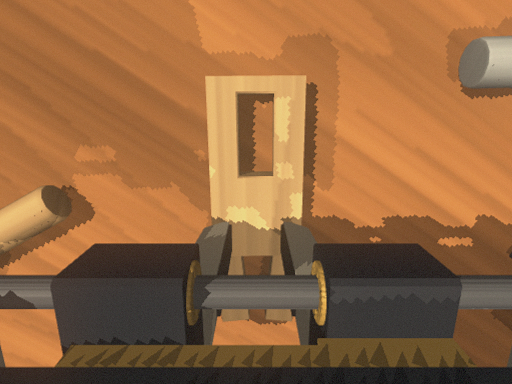

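View pics/t3z.png

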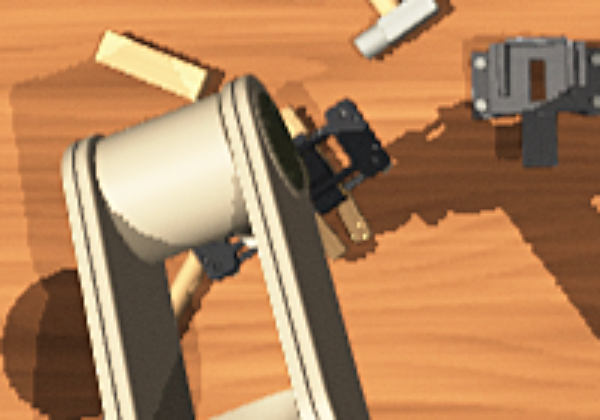

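The gap has passed below 54 mm although the tips are at z = 3.5, so I need to see what the fingers are touching.

Run:
```python
from h import *
im=cv2.imread('pics/w3.png');cv2.imwrite('pics/w3z.png',cv2.resize(im[180:340,160:360],None,fx=3.7,fy=3.7,interpolation=cv2.INTER_CUBIC))
c=robot.get_calibration('wrist');s=robot.get_state();print(c['position'],s['position'],s['eef_rot'],s['finger_gap'],s['clock'],s['qpos'])
for p in [(206,76),(305,76),(208,200),(305,200)]: print(onz('wrist',*p,16,c).round(1))
Ry=R.from_rotvec(s['eef_rot']).as_matrix()
for g in (27,-27): print(proj('wrist',s['position']+g*Ry[:,1],c))
```

```text
[552.04121648 279.72571431 193.96196757] [494.18243269 241.20107339   3.52423927] [-3.00879587e+00 -9.03688570e-01  4.39831382e-05] 19.236928367075794 4.725 [3.60811863e-01 1.73412508e-01 1.80427640e+00 1.91803596e-05
 1.16393060e+00 1.34804686e+00]
[551.8 311.3  16. ]
[580.9 267.3  16. ]
[493.6 274.8  16. ]
[525.  227.2  16. ]
(np.float64(298.3204688196614), np.float64(221.5930508103134))
(np.float64(213.99959928385385), np.float64(221.5916438425437))
```

View pics/w3z.png

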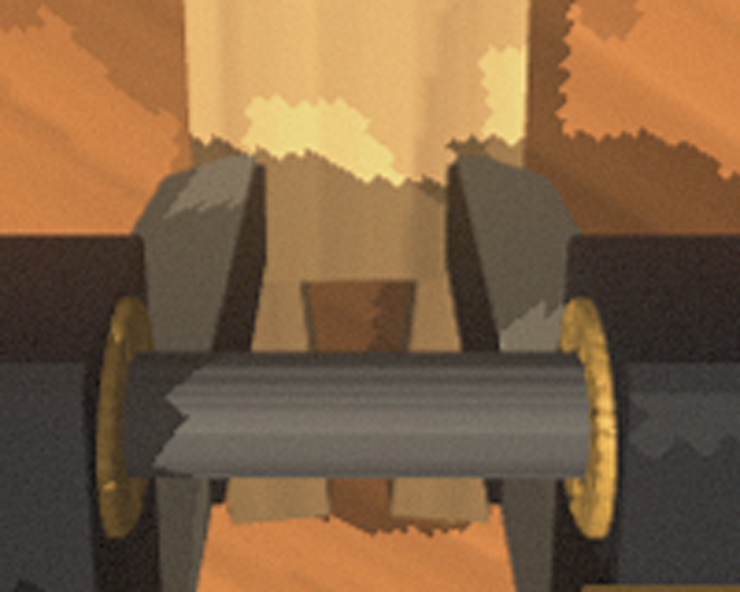

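arm_command(
  rows=[
    [1,0,0,0,0],
  ],
)

```text
clock: 4.85
position: [494.1, 241.2, 3.5]
eef_rot: [3.009, 0.904, -0.0]
ft_force: [-0.9, -0.1, 0.2]
finger_gap: 9.6
```

Run:
```python
from h import *
a=snap('wrist','w4');b=snap('side','s4');s=robot.get_state();print(s['finger_gap'],s['ft_force'],s['position'])
a=cv2.resize(a[150:340,130:380],None,fx=2,fy=2)[...,::-1];
b=cv2.resize(b[190:380,180:430],None,fx=2,fy=2)[...,::-1];cv2.imwrite('pics/w4z.png',np.vstack([a,b])[:,:500][:600] if 0 else np.hstack([a[:,:400],b[:,:400]]))
```

```text
2.48100519754067 [ 0.11047545 -0.94373031 -0.45864724] [494.20315928 241.19181271   3.55825212]
```

View pics/w4z.png

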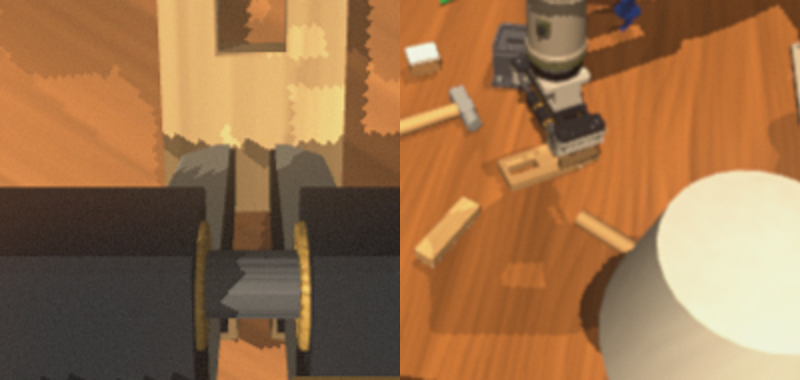

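Run:
```python
from h import *
im=cv2.imread('pics/w3.png');cv2.imwrite('pics/w3y.png',cv2.resize(im[60:210,180:330],None,fx=4,fy=4,interpolation=cv2.INTER_CUBIC))
```

```text
(no output)
```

View pics/w3y.png

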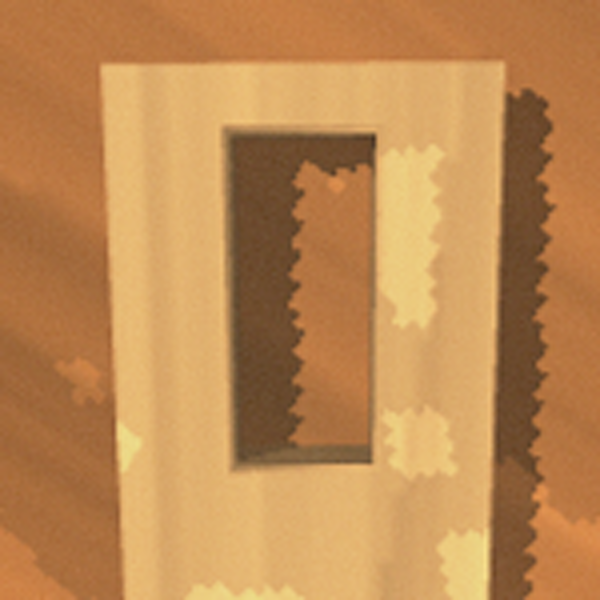

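Run:
```python
from h import *
c=robot.get_calibration('wrist')
f=lambda u,v,z:onz('wrist',u/4+180-.4,v/4+60-.4,z,c)
for z in (0,8,12,16):
    n=lambda a,b:np.linalg.norm(f(*a,z)-f(*b,z)).round(1)
    print(z,'w54',n((100,64),(505,63)),'slotw20',n((223,127),(376,131)),'slotl46',n((223,127),(232,470)),n((376,131),(374,463)),'w54 lower',n((122,510),(492,510)), n((123,590),(490,590)))
z=16
for p in [(100,64),(505,63),(223,127),(376,131),(374,463),(232,470)]: print(f(*p,16).round(1))
```

```text
0 w54 58.7 slotw20 22.5 slotl46 51.4 49.7 w54 lower 58.6 59.1
8 w54 56.3 slotw20 21.6 slotl46 49.3 47.7 w54 lower 56.2 56.7
12 w54 55.1 slotw20 21.1 slotl46 48.2 46.7 w54 lower 55.0 55.5
16 w54 53.9 slotw20 20.6 slotl46 47.2 45.6 w54 lower 53.8 54.2
[551.6 312.   16. ]
[581.4 267.1  16. ]
[553.8 294.1  16. ]
[564.8 276.6  16. ]
[526.9 251.1  16. ]
[514.8 267.6  16. ]
```

The pin's true height is confirmed at 16 mm, so the fingertips seem to end higher than the reported TCP. To check, I'll cast rays through the fingertip corners in the fixed wrist view, using the known 93 mm opening.

Run:
```python
from h import *
im=cv2.imread('pics/w2.png');cv2.imwrite('pics/w2z.png',np.hstack([cv2.resize(im[210:340,80:180],None,fx=4,fy=4,interpolation=cv2.INTER_CUBIC),cv2.resize(im[210:340,330:430],None,fx=4,fy=4,interpolation=cv2.INTER_CUBIC)]))
c=robot.get_calibration('wrist');s=robot.get_state()
M=R.from_rotvec(s['eef_rot'])
for (u,v) in [(173,224),(174,240),(340,224),(150,228),(365,228)]:
    p,d=ray('wrist',u,v,c); p=M.inv().apply(p-s['position']);d=M.inv().apply(d)
    for y in (46.5,-46.5):
        t=(y-p[1])/d[1]
        if t>0: print((u,v),(p+t*d).round(1))
print('cam in tool',p)
```

```text
(173, 224) [  7.6 -46.5 -24.7]
(174, 240) [ -1.9 -46.5 -24.9]
(340, 224) [  7.9  46.5 -25.6]
(150, 228) [ 19.4 -46.5 -61.1]
(365, 228) [ 20.4  46.5 -63.8]
cam in tool [  69.50777719   -0.28037352 -190.41278721]
```

View pics/w2z.png

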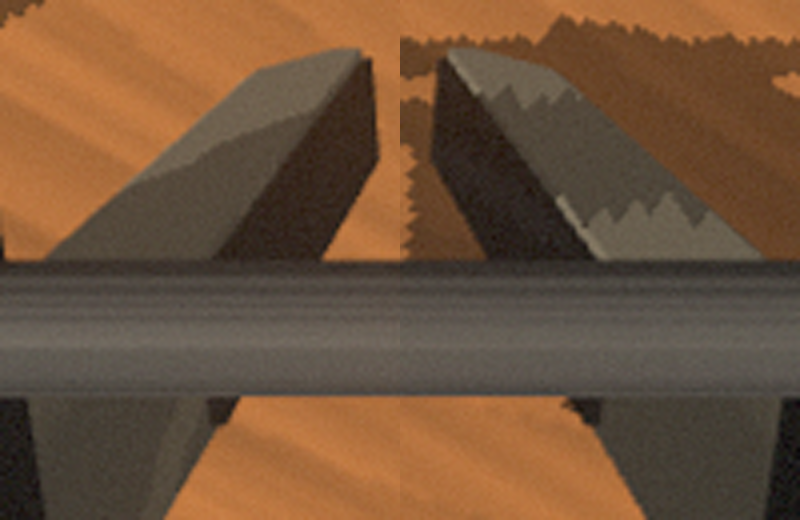

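The fingertip corners come out at tool x = 7.6 (half the 15 mm pad width, so the geometry is right) but about 25 mm behind the reported TCP. The real fingertips therefore end 25 mm above the reported point, and my grasp closed above the pin without touching it. I'll open, go 25 mm lower in steps and watch the force.

arm_command(
  rows=[
    [0,0,0,0,0],
    [0,0,0,0,0],
    [0,0,0,0,0],
    [0,0,0,0,0],
    [0,0,0,0,0],
  ],
)

```text
clock: 5.58
position: [494.2, 241.2, 3.5]
eef_rot: [-3.009, -0.904, -0.0]
ft_force: [0.1, -0.2, 0.1]
finger_gap: 47.7
```

arm_command(
  rows=[
    [0,0,0,0,0],
    [0,0,0,0,0],
    [0,0,0,0,0],
    [0,0,0,0,0],
    [0,0,0,0,0],
  ],
)

```text
clock: 6.2
position: [494.2, 241.2, 3.5]
eef_rot: [-3.009, -0.904, 0.0]
ft_force: [1.0, -0.2, -0.2]
finger_gap: 92.0
```

arm_command(
  rows=[
    [0,0,0,-1,0],
    [0,0,0,-0.5,0],
    [0,0,0,0,0],
  ],
)

```text
clock: 6.58
position: [493.3, 240.9, -12.5]
eef_rot: [3.009, 0.904, -0.003]
ft_force: [0.7, 0.9, 0.0]
finger_gap: 93.0
```

arm_command(
  rows=[
    [0,0,0,-0.5,0],
    [0,0,0,0,0],
  ],
)

```text
clock: 6.82
position: [493.9, 241.1, -16.9]
eef_rot: [3.009, 0.904, -0.001]
ft_force: [1.7, -0.7, 1.4]
finger_gap: 93.0
```

arm_command(
  rows=[
    [0,0,0,-0.4,0],
    [0,0,0,0,0],
    [1,0,0,0,0],
    [1,0,0,0,0],
    [1,0,0,0,0],
  ],
)

```text
clock: 7.45
position: [494.3, 241.2, -20.4]
eef_rot: [-3.009, -0.904, -0.0]
ft_force: [0.3, 0.3, 0.2]
finger_gap: 67.7
```

arm_command(
  rows=[
    [1,0,0,0,0],
    [1,0,0,0,0],
    [1,0,0,0,0],
  ],
)

```text
clock: 7.82
position: [494.2, 241.2, -20.4]
eef_rot: [3.009, 0.904, 0.0]
ft_force: [0.1, 0.0, 0.3]
finger_gap: 53.7
```

The pin is gripped at 53.7 mm. I'll lift it and check.

arm_command(
  rows=[
    [1,0,0,1,0],
    [1,0,0,3,0],
    [1,0,0,5,0],
    [1,0,0,5,0],
    [1,0,0,0,0],
  ],
)

```text
clock: 8.45
position: [497.8, 242.6, 125.9]
eef_rot: [-3.008, -0.904, -0.016]
ft_force: [0.1, 0.3, -1.2]
finger_gap: 53.4
```

arm_command(
  rows=[
    [1,0.8,-4.5,0,-8],
    [1,1,-4.5,0,-8],
    [1,1,-4.5,0,-8],
    [1,1,-4.5,0,-8],
    [1,0.8,-4,0,0],
  ],
)

```text
clock: 9.07
position: [539.7, 19.6, 118.8]
eef_rot: [-3.141, -0.036, 0.002]
ft_force: [0.6, -0.2, -0.2]
finger_gap: 53.7
```

arm_command(
  rows=[
    [1,0,0,0,0],
    [1,0,0,0,0],
  ],
)

```text
clock: 9.32
position: [539.6, 21.5, 118.9]
eef_rot: [-3.141, -0.039, 0.002]
ft_force: [0.3, 0.3, -1.4]
finger_gap: 53.5
```

Run:
```python
from h import *
s=robot.get_state();c=robot.get_calibration('wrist');a=snap('wrist','w5');print(s['position'],s['eef_rot'],s['finger_gap'],s['ft_force'],np.degrees(2*np.arctan2(s['eef_rot'][1],s['eef_rot'][0])))
np.save('c5.npy',[c,s],allow_pickle=True)
```

```text
[539.58955744  21.541812   118.89874977] [-3.14080918e+00 -3.86100004e-02  1.93058698e-03] 53.50367440846981 [ 0.3400246   0.33607944 -1.38988274] -358.5913957060364
```

View pics/w5.png

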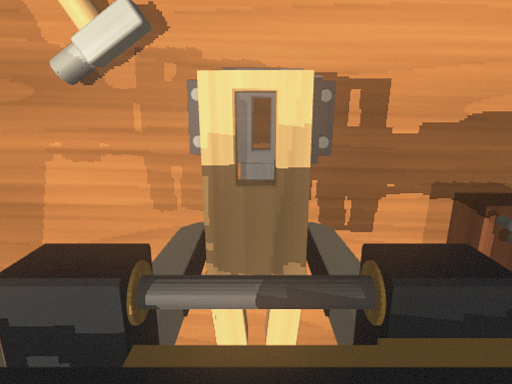

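Run:
```python
from h import *
im=cv2.imread('pics/w5.png');cv2.imwrite('pics/w5z.png',cv2.resize(im[60:210,180:340],None,fx=4,fy=4,interpolation=cv2.INTER_CUBIC))
```

```text
(no output)
```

View pics/w5z.png

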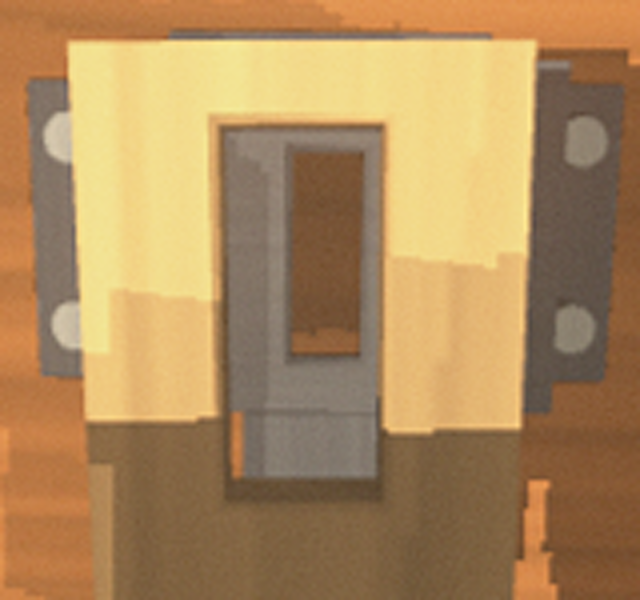

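Run:
```python
from h import *
c,s=np.load('c5.npy',allow_pickle=True)
f=lambda u,v,z:onz('wrist',u/4+180-.4,v/4+60-.4,z,c)
for z in (150,155.3,160):
    w=lambda a,b:np.linalg.norm(f(*a,z)-f(*b,z)).round(1)
    print(z,'w54',w((68,41),(536,40)),w((87,420),(521,420)),w((98,596),(511,596)),'sl',w((210,117),(387,121)),w((224,500),(381,500)),'len',w((210,117),(224,500)))
z=155.3
S=np.array([f(*p,z) for p in [(210,117),(387,121),(224,500),(381,500)]]);print(S.round(1),S.mean(0))
e=np.array([f(*p,z) for p in [(68,41),(536,40)]]).mean(0);e2=np.array([f(*p,z) for p in [(98,596),(511,596)]]).mean(0);print('end',e,'mid',e2,'yaw',np.degrees(np.arctan2(*(e-e2)[1::-1])))
M=np.array([f(*p,55) for p in [(287,146),(366,146),(287,362),(362,358)]]);print('mount',M.round(1),M.mean(0))
```

```text
150 w54 55.5 55.4 54.7 sl 21.3 20.4 len 47.4
155.3 w54 53.6 53.6 52.9 sl 20.6 19.7 len 45.8
160 w54 52.0 51.9 51.3 sl 20.0 19.1 len 44.4
[[618.   34.5 155.3]
 [618.1  13.9 155.3]
 [572.3  32.5 155.3]
 [572.8  12.8 155.3]] [595.2904145   23.44862382 155.3       ]
end [626.63120248  24.0363226  155.3       ] mid [559.90304199  22.1069144  155.3       ] yaw 1.6562146158489017
mount [[618.8  27.   55. ]
 [619.2  11.7  55. ]
 [577.1  26.1  55. ]
 [578.3  11.   55. ]] [598.34790871  18.95798843  55.        ]
```

arm_command(
  rows=[
    [1,0.25,-0.45,-2,0],
    [1,0,0,-2,0],
    [1,0,0,-1,0],
    [1,0,0,0,0],
    [1,0,0,0,0],
  ],
)

```text
clock: 10.0
position: [543.1, 16.8, 70.1]
eef_rot: [3.141, 0.04, 0.001]
ft_force: [0.4, 1.0, 0.1]
finger_gap: 53.5
```

Run:
```python
from h import *
s=robot.get_state();c=robot.get_calibration('wrist');im=snap('wrist','w6')[...,::-1];print(s['position'],s['eef_rot'],s['finger_gap'],s['ft_force'])
np.save('c6.npy',[c,s],allow_pickle=True)
cv2.imwrite('pics/w6z.png',cv2.resize(im[60:210,180:340],None,fx=4,fy=4,interpolation=cv2.INTER_CUBIC))
```

```text
[543.12870532  16.83423059  70.06934103] [3.14127731e+00 3.98977608e-02 1.29658757e-03] 53.45501972064119 [0.42850836 1.03552731 0.10361747]
```

View pics/w6z.png

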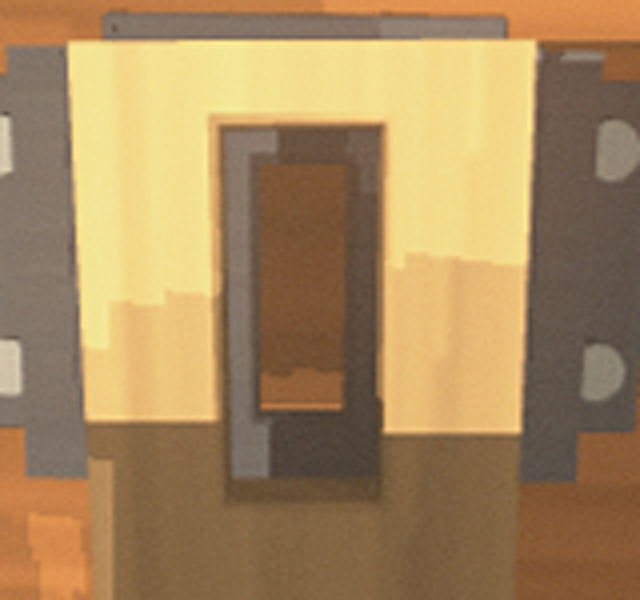

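Run:
```python
from h import *
c,s=np.load('c6.npy',allow_pickle=True)
f=lambda u,v,z:onz('wrist',u/4+180-.4,v/4+60-.4,z,c)
S=np.array([f(*p,106.5) for p in [(210,117),(387,121),(224,500),(381,500)]]);print(S.mean(0))
M=np.array([f(*p,55) for p in [(252,150),(349,150),(254,413),(347,411)]]);print('mount',M.round(1),M.mean(0))
B=np.array([f(*p,63) for p in [(104,17),(506,15)]]);print(B)
```

```text
[598.74098005  18.82826019 106.5       ]
mount [[619.8  27.1  55. ]
 [620.2  11.9  55. ]
 [578.3  26.1  55. ]
 [579.   10.9  55. ]] [599.31816606  19.00389548  55.        ]
[[637.59205494  48.70413019  63.        ]
 [639.36919477 -10.12495978  63.        ]]
```

arm_command(
  rows=[
    [1,0,0,-1.5,0],
    [1,0,0,-1,0],
    [1,0,0,-0.5,0],
    [1,0,0,0,0],
    [1,0,0,0,0],
  ],
)

```text
clock: 10.68
position: [543.0, 16.7, 39.8]
eef_rot: [-3.141, -0.039, -0.001]
ft_force: [0.2, -0.1, -0.3]
finger_gap: 53.9
```

arm_command(
  rows=[
    [1,0,0,-0.3,0],
    [1,0,0,0,0],
  ],
)

```text
clock: 10.92
position: [542.6, 16.7, 36.4]
eef_rot: [-3.141, -0.039, 0.0]
ft_force: [0.5, 0.3, -1.3]
finger_gap: 53.9
```

arm_command(
  rows=[
    [1,0,0,-0.15,0],
    [1,0,0,0,0],
  ],
)

```text
clock: 11.18
position: [542.6, 16.7, 34.9]
eef_rot: [-3.141, -0.039, 0.0]
ft_force: [-0.3, 0.6, -0.3]
finger_gap: 53.7
```

arm_command(
  rows=[
    [1,0,0,-0.1,0],
    [1,0,0,0,0],
  ],
)

```text
clock: 11.42
position: [542.8, 16.7, 34.6]
eef_rot: [3.141, 0.04, 0.0]
ft_force: [-1.9, 0.5, 4.8]
finger_gap: 53.4
```

Contact force is 4.8 N, so the pin is seated. I'll release it.

arm_command(
  rows=[
    [0.7,0,0,0,0],
    [0.2,0,0,0,0],
    [0,0,0,0,0],
    [0,0,0,0,0],
    [0,0,0,0,0],
  ],
)

```text
clock: 12.05
position: [542.6, 16.7, 33.9]
eef_rot: [-3.141, -0.039, 0.0]
ft_force: [-0.5, -0.3, 0.9]
finger_gap: 89.1
```

arm_command(
  rows=[
    [0,0,0,2,0],
    [0,0,0,5,0],
    [0,0,0,6,0],
    [0,0,0,0,0],
    [0,0,0,0,0],
  ],
)

```text
clock: 12.68
position: [542.7, 16.7, 163.8]
eef_rot: [-3.141, -0.039, -0.0]
ft_force: [0.0, -0.2, -0.2]
finger_gap: 93.2
```

Run:
```python
from h import *
s=robot.get_state();c=robot.get_calibration('wrist');im=snap('wrist','w7')[...,::-1];print(s['position'],s['eef_rot'],s['finger_gap'],s['ft_force'])
np.save('c7.npy',[c,s],allow_pickle=True)
u,v=proj('wrist',np.array([598.5,19,71]),c);print(u,v)
cv2.imwrite('pics/w7z.png',cv2.resize(im[70:220,180:340],None,fx=4,fy=4,interpolation=cv2.INTER_CUBIC))
```

```text
[542.68726168  16.71409726 163.82432753] [-3.14133746e+00 -3.94221652e-02 -4.73201810e-04] 93.18504551098306 [ 0.00128291 -0.1658577  -0.17377055]
254.77693381549463 125.38182216040295
```

View pics/w7z.png

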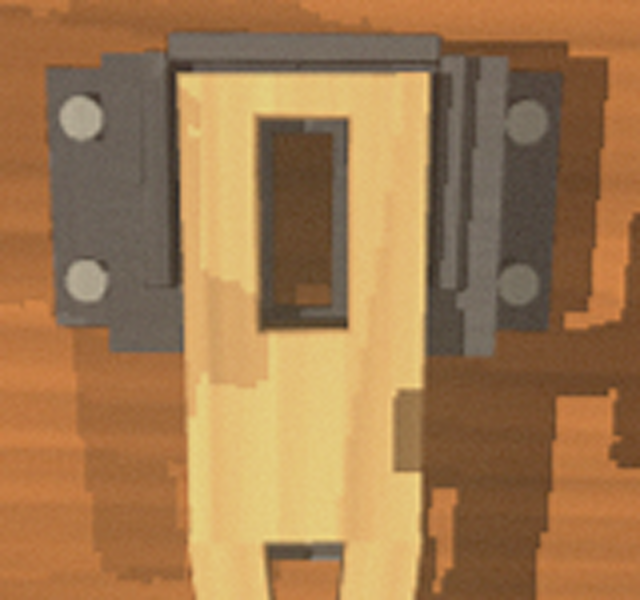

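The pin sits flat between the cheeks, with its slot around the mount's slot. I'll measure that and then go to the key.

Run:
```python
from h import *
c,s=np.load('c7.npy',allow_pickle=True)
f=lambda u,v,z:onz('wrist',u/4+180-.4,v/4+70-.4,z,c)
S=np.array([f(*p,71) for p in [(256,116),(350,116),(258,329),(348,329)]]);print(S.round(1),S.mean(0))
M=np.array([f(*p,55) for p in [(270,128),(334,128),(270,304),(332,310)]]);print('mount',M.round(1),M.mean(0))
e=np.array([f(*p,71) for p in [(177,72),(432,70)]]);print(e)
m=np.array([f(*p,71) for p in [(188,480),(425,480)]]);print(m, np.degrees(np.arctan2(*(e.mean(0)-m.mean(0))[1::-1])))
```

```text
[[620.9  29.2  71. ]
 [621.4   8.9  71. ]
 [575.   28.   71. ]
 [575.5   7.8  71. ]] [598.16805258  18.48688676  71.        ]
mount [[618.8  26.6  55. ]
 [619.2  11.9  55. ]
 [578.8  25.8  55. ]
 [577.8  11.1  55. ]] [598.66491147  18.86416161  55.        ]
[[629.47613939  46.2078774   71.        ]
 [631.2542868   -8.27085641  71.        ]]
[[539.5295503   43.69970921  71.        ]
 [540.90561627 -11.22340025  71.        ]] 1.7348217304910842
```

arm_command(
  rows=[
    [0,-2,-5,0,-4],
    [0,-2,-5,0,-4],
    [0,-2,-5,0,-5],
    [0,-2,-4,0,0],
    [0,-2,-4,0,0],
  ],
)

```text
clock: 13.35
position: [440.6, -213.9, 161.7]
eef_rot: [-3.124, 0.317, 0.005]
ft_force: [-0.6, -0.7, -0.1]
finger_gap: 93.3
```

arm_command(
  rows=[
    [0,0,0,0,0],
    [0,0,0,0,0],
  ],
)

```text
clock: 13.6
position: [442.0, -212.5, 162.5]
eef_rot: [-3.124, 0.317, 0.003]
ft_force: [0.6, 0.4, -0.3]
finger_gap: 92.9
```

Run:
```python
from h import *
s=robot.get_state();c=robot.get_calibration('wrist');im=snap('wrist','w8')[...,::-1];print(s['position'],s['eef_rot'],s['finger_gap'],s['qpos'])
np.save('c8.npy',[c,s],allow_pickle=True)
print(proj('wrist',np.array([443,-217,82]),c))
```

```text
[ 442.0296572  -212.54152583  162.51339974] [-3.12388554  0.31748458  0.00344392] 92.8543615611317 [-5.53181939e-01 -1.50468979e-01  1.82387496e+00  4.96105895e-04
  1.47086465e+00  1.22013133e+00]
(np.float64(260.52482283505066), np.float64(188.09109426772042))
```

View pics/w8.png

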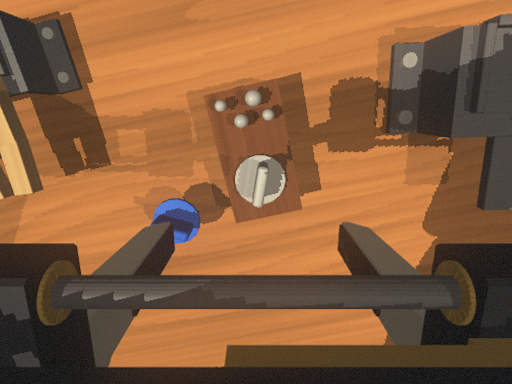

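Run:
```python
from h import *
im=cv2.imread('pics/w8.png');cv2.imwrite('pics/w8z.png',cv2.resize(im[140:225,210:310],None,fx=7,fy=7,interpolation=cv2.INTER_CUBIC))
```

```text
(no output)
```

View pics/w8z.png

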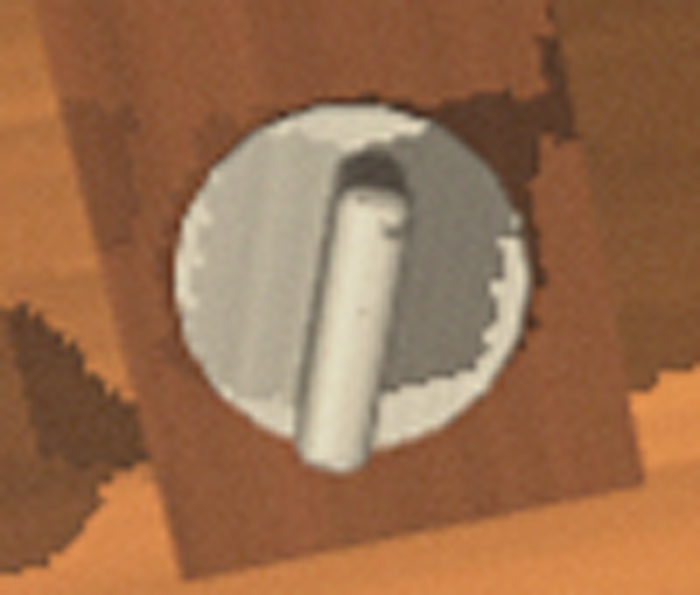

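Run:
```python
from h import *
c,s=np.load('c8.npy',allow_pickle=True)
f=lambda u,v,z:onz('wrist',u/7+210-.43,v/7+140-.43,z,c)
print('collar',f(353,277,51), np.linalg.norm(f(175,280,51)-f(530,280,51)))
a,b=f(374,186,82),f(335,472,82);print(a,b,np.linalg.norm(a-b),(a+b)/2)
an=lambda p,q:np.degrees(np.arctan2(*(f(*p,82)-f(*q,82))[1::-1]))
print(an((374,186),(335,472)),an((340,200),(298,440)),an((408,215),(372,450)), 'tool',np.degrees(2*np.arctan2(s['eef_rot'][1],s['eef_rot'][0])), 'stand yaw?')
```

```text
collar [ 444.25151151 -217.15301212   51.        ] 49.71314819864706
[ 461.86595418 -222.99360048   82.        ] [ 426.36069626 -210.80587611   82.        ] 37.53883276380012 [ 444.11332522 -216.89973829   82.        ]
-18.945569578209955 -21.288073808359307 -19.630665731638622 tool 348.39376016012426 stand yaw?
```

arm_command(
  rows=[
    [0,0.21,-0.45,-2,-8],
    [0,0,0,-3,0],
    [0,0,0,-3,0],
    [0,0,0,0,0],
    [0,0,0,0,0],
  ],
)

```text
clock: 14.28
position: [445.5, -217.3, 84.9]
eef_rot: [3.096, -0.532, 0.001]
ft_force: [0.7, 0.9, -0.2]
finger_gap: 93.0
```

Run:
```python
from h import *
s=robot.get_state();c=robot.get_calibration('wrist');im=snap('wrist','w9')[...,::-1];print(s['position'],s['eef_rot'],np.degrees(2*np.arctan2(s['eef_rot'][1],s['eef_rot'][0])))
np.save('c9.npy',[c,s],allow_pickle=True)
```

```text
[ 445.51686796 -217.33805092   84.94184196] [ 3.09610415e+00 -5.31784622e-01  9.57175328e-04] -19.491969706191842
```

View pics/w9.png

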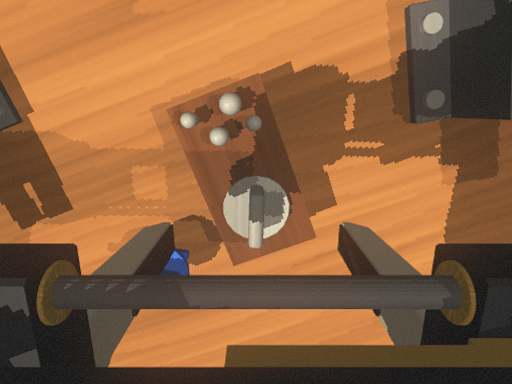

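Run:
```python
from h import *
c,s=np.load('c8.npy',allow_pickle=True)
c9,s9=np.load('c9.npy',allow_pickle=True)
for z in (20,41,60,72): print(z,onz('wrist',176,220,z,c).round(1),onz('wrist',180,252,z,c9).round(1),onz('top',*(270+92/5,190+248/5),z).round(1))
M=R.from_rotvec(s9['eef_rot'])
for y in (46.5,64): print(M.apply([0,y,-25])+s9['position'],M.apply([0,-y,-25])+s9['position'])
```

```text
20 [ 410.5 -114.9   20. ] [ 418.7 -137.1   20. ] [ 413.4 -123.3   20. ]
41 [ 416.8 -121.9   41. ] [ 426.3 -145.6   41. ] [ 414.1 -121.6   41. ]
60 [ 422.5 -128.3   60. ] [ 433.1 -153.3   60. ] [ 414.8 -120.    60. ]
72 [ 426.1 -132.4   72. ] [ 437.4 -158.2   72. ] [ 415.2 -119.    72. ]
[ 429.9866155  -261.16675964  109.94395289] [ 461.01836754 -173.49675138  109.93972118]
[ 424.14730732 -277.6638042   109.94474918] [ 466.85767572 -156.99970682  109.93892489]
```

arm_command(
  rows=[
    [0,-0.1,0,-2.5,0],
    [0,0,0,-2,0],
    [0,0,0,-0.7,0],
    [0,0,0,0,0],
  ],
)

```text
clock: 14.82
position: [444.2, -218.0, 32.8]
eef_rot: [3.096, -0.534, 0.001]
ft_force: [0.1, -0.5, -0.5]
finger_gap: 92.7
```

arm_command(
  rows=[
    [1,0,0,0,0],
    [1,0,0,0,0],
    [1,0,0,0,0],
    [1,0,0,0,0],
    [1,0,0,0,0],
  ],
)

```text
clock: 15.45
position: [443.8, -217.8, 32.1]
eef_rot: [-3.096, 0.534, 0.0]
ft_force: [0.1, -0.1, 0.0]
finger_gap: 47.6
```

arm_command(
  rows=[
    [1,0,0,0,0],
    [1,0,0,0,0],
    [1,0,0,0,0],
    [1,0,0,0,0],
    [1,0,0,0,0],
  ],
)

```text
clock: 16.08
position: [443.8, -217.8, 32.0]
eef_rot: [-3.096, 0.534, 0.0]
ft_force: [0.8, 0.5, 0.0]
finger_gap: 9.8
```

arm_command(
  rows=[
    [1,0,0,1,0],
    [1,0,0,3,0],
    [1,0,0,4,0],
    [1,0,0,4,0],
    [1,0,0,0,0],
  ],
)

```text
clock: 16.7
position: [446.3, -219.3, 156.9]
eef_rot: [3.093, -0.533, 0.011]
ft_force: [-0.1, -1.4, -1.3]
finger_gap: 9.8
```

arm_command(
  rows=[
    [1,2.5,4.5,0,6],
    [1,3,5,0,8],
    [1,3,5,0,7],
    [1,2,4,0,0],
    [1,0,0,0,0],
  ],
)

```text
clock: 17.32
position: [548.9, -29.9, 150.8]
eef_rot: [-3.14, -0.046, 0.003]
ft_force: [-0.2, -1.2, -0.6]
finger_gap: 9.5
```

arm_command(
  rows=[
    [1,2.5,3,0,0],
    [1,2.5,2.2,0,0],
    [1,0,0,0,0],
    [1,0,0,0,0],
  ],
)

```text
clock: 17.82
position: [597.8, 18.1, 151.2]
eef_rot: [3.141, 0.039, -0.003]
ft_force: [-0.0, 0.5, -0.1]
finger_gap: 9.7
```

Run:
```python
from h import *
s=robot.get_state();c=robot.get_calibration('wrist');im=snap('wrist','w10')[...,::-1];snap('side','s10');print(s['position'],s['eef_rot'],s['finger_gap'],s['ft_force'],s['clock'],np.degrees(2*np.arctan2(s['eef_rot'][1],s['eef_rot'][0])))
np.save('c10.npy',[c,s],allow_pickle=True)
```

```text
[597.76373959  18.07707631 151.24445033] [ 3.14092860e+00  3.85155753e-02 -2.83537259e-03] 9.733301664712815 [-0.00230248  0.53522266 -0.06779531] 17.825 1.4051063164519175
```

View pics/w10.png

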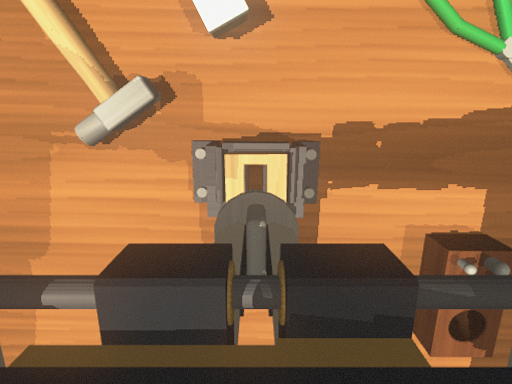

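View pics/s10.png

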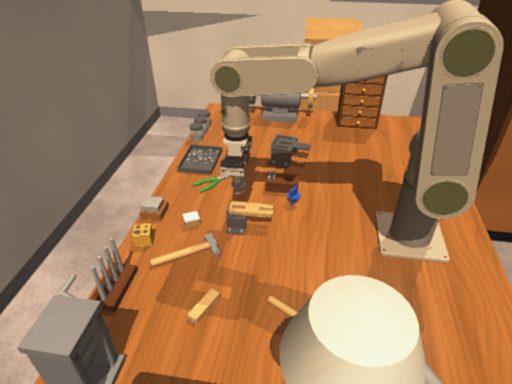

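Run:
```python
from h import *
c,s=np.load('c10.npy',allow_pickle=True)
im=cv2.imread('pics/w10.png');cv2.imwrite('pics/w10z.png',cv2.resize(im[130:260,190:325],None,fx=4.5,fy=4.5,interpolation=cv2.INTER_CUBIC))
for p,z in [((257,192),170.2),((216,232),170.2),((298,232),170.2)]: print(p,onz('wrist',*p,z,c).round(1))
```

```text
(257, 192) [622.3  18.  170.2]
(216, 232) [597.7  41.3 170.2]
(298, 232) [598.8  -6.4 170.2]
```

View pics/w10z.png

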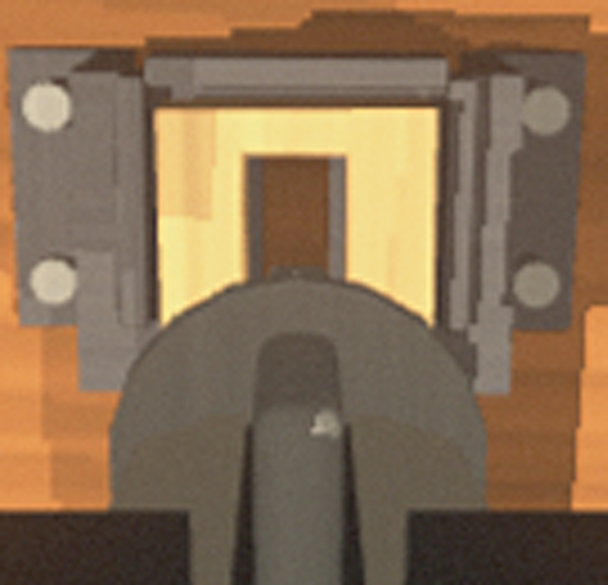

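arm_command(
  rows=[
    [1,0.1,0.1,-2.5,0],
    [1,0,0,-2,0],
    [1,0,0,-1,0],
    [1,0,0,0,0],
    [1,0,0,0,0],
  ],
)

```text
clock: 18.55
position: [600.3, 20.1, 97.9]
eef_rot: [3.141, 0.039, 0.002]
ft_force: [0.4, -0.3, -1.2]
finger_gap: 9.8
```

Run:
```python
from h import *
s=robot.get_state();c=robot.get_calibration('wrist');im=snap('wrist','w11')[...,::-1];b=snap('side','s11')[...,::-1];print(s['position'],s['eef_rot'],s['ft_force'])
np.save('c11.npy',[c,s],allow_pickle=True)
a=cv2.resize(im[130:260,190:325],None,fx=3,fy=3);b=cv2.resize(b[160:260,190:310],None,fx=3.9,fy=3.9,interpolation=cv2.INTER_CUBIC)[:390]
print(a.shape,b.shape);h=min(len(a),len(b));cv2.imwrite('pics/w11z.png',np.hstack([a[:h],b[:h,:395]]))
z=s['position'][2]-22+41
for p in [(257,192),(216,232),(298,232)]: print(p,onz('wrist',*p,z,c).round(1))
```

```text
[600.31180127  20.12590289  97.87672755] [3.14124043e+00 3.93813102e-02 1.78876301e-03] [ 0.40569081 -0.31465241 -1.17703476]
(390, 405, 3) (390, 468, 3)
(257, 192) [624.8  20.1 116.9]
(216, 232) [600.2  43.3 116.9]
(298, 232) [601.4  -4.4 116.9]
```

View pics/w11z.png

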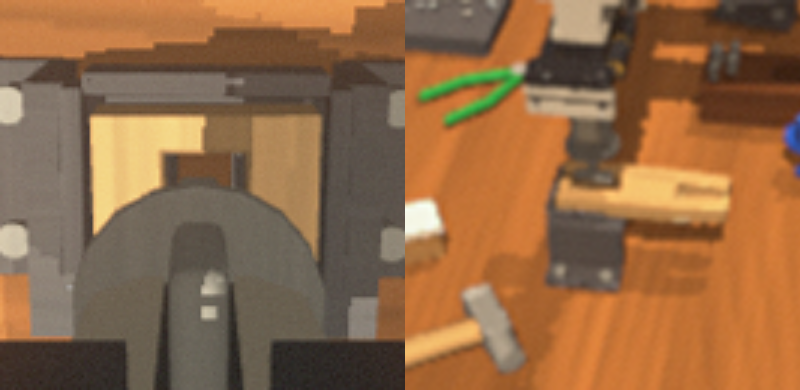

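Run:
```python
from h import *
c,s=np.load('c11.npy',allow_pickle=True)
im=cv2.imread('pics/w11.png');cv2.imwrite('pics/w11y.png',cv2.resize(im[165:235,205:310],None,fx=7,fy=7,interpolation=cv2.INTER_CUBIC))
print(robot.get_state()['position'])
```

```text
[600.53546079  20.18241254  98.12836504]
```

View pics/w11y.png

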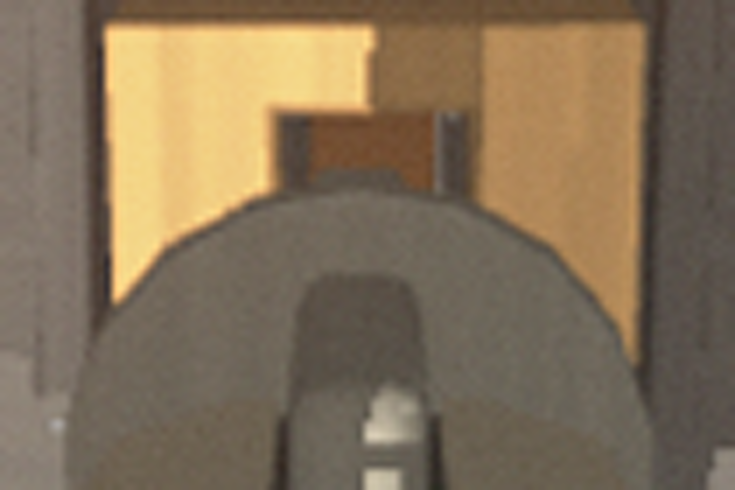

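Run:
```python
from h import *
c,s=np.load('c11.npy',allow_pickle=True)
f=lambda u,v,z:onz('wrist',u/7+205-.43,v/7+165-.43,z,c)
print('foot',f(315,175,84),f(405,175,84),'front',f(360,170,84))
print('mslot',f(308,150,55),f(436,150,55));print('pslot',f(272,112,71),f(480,112,71));print('pin',f(103,25,71),f(648,22,71))
```

```text
foot [617.78357991  24.74012954  84.        ] [617.9985005   16.14218867  84.        ] front [618.38338826  20.45363953  84.        ]
mslot [613.23479659  25.95251698  55.        ] [613.58288077  12.03035734  55.        ]
pslot [620.94146357  29.38584158  71.        ] [621.46616026   8.40665305  71.        ]
pin [629.41428531  46.39408129  71.        ] [631.07950242  -8.00486508  71.        ]
```

arm_command(
  rows=[
    [1,-0.2,-0.1,0,0],
    [1,0,0,0,0],
    [1,0,0,0,0],
  ],
)

```text
clock: 19.02
position: [597.8, 19.2, 97.2]
eef_rot: [3.141, 0.039, 0.0]
ft_force: [0.3, 0.3, -0.8]
finger_gap: 9.8
```

arm_command(
  rows=[
    [1,0,0,-0.8,0],
    [1,0,0,-0.7,0],
    [1,0,0,0,0],
    [1,0,0,0,0],
  ],
)

```text
clock: 19.52
position: [597.7, 19.2, 81.9]
eef_rot: [-3.141, -0.039, 0.001]
ft_force: [-0.6, 0.9, 0.2]
finger_gap: 10.0
```

arm_command(
  rows=[
    [1,0,0,-0.4,0],
    [1,0,0,-0.3,0],
    [1,0,0,0,0],
  ],
)

```text
clock: 19.9
position: [597.4, 19.2, 74.6]
eef_rot: [-3.141, -0.039, 0.001]
ft_force: [-0.1, 0.1, -0.7]
finger_gap: 9.8
```

Foot bottom is at about 52.6, below the top face, with no contact force. I'll continue down.

arm_command(
  rows=[
    [1,0,0,-0.4,0],
    [1,0,0,-0.4,0],
    [1,0,0,0,0],
    [1,0,0,0,0],
  ],
)

```text
clock: 20.4
position: [597.8, 19.2, 67.0]
eef_rot: [-3.141, -0.039, 0.0]
ft_force: [0.6, 0.2, -1.4]
finger_gap: 9.7
```

arm_command(
  rows=[
    [1,0,0,-0.4,0],
    [1,0,0,-0.2,0],
    [1,0,0,0,0],
    [1,0,0,0,0],
  ],
)

```text
clock: 20.9
position: [597.8, 19.2, 61.1]
eef_rot: [3.141, 0.039, 0.0]
ft_force: [0.6, -0.1, -1.2]
finger_gap: 9.5
```

arm_command(
  rows=[
    [1,0,0,-0.15,0],
    [1,0,0,0,0],
    [1,0,0,0,0],
  ],
)

```text
clock: 21.28
position: [597.7, 19.2, 59.5]
eef_rot: [3.141, 0.039, -0.0]
ft_force: [0.7, 0.4, -1.7]
finger_gap: 9.7
```

arm_command(
  rows=[
    [1,0,0,-0.15,0],
    [1,0,0,0,0],
    [1,0,0,0,0],
  ],
)

```text
clock: 21.65
position: [597.8, 19.2, 58.0]
eef_rot: [-3.141, -0.039, 0.0]
ft_force: [-0.3, -0.2, -1.4]
finger_gap: 9.7
```

arm_command(
  rows=[
    [1,0,0,-0.1,0],
    [1,0,0,0,0],
    [1,0,0,0,0],
  ],
)

```text
clock: 22.02
position: [597.8, 19.2, 57.1]
eef_rot: [3.141, 0.039, 0.0]
ft_force: [0.1, 0.2, -0.1]
finger_gap: 10.2
```

arm_command(
  rows=[
    [1,0,0,0,5],
    [1,0,0,0,8],
    [1,0,0,0,8],
    [1,0,0,0,8],
    [1,0,0,0,0],
  ],
)

```text
clock: 22.65
position: [597.8, 19.2, 57.0]
eef_rot: [-3.032, -0.823, -0.0]
ft_force: [0.5, -0.2, -0.4]
finger_gap: 9.9
```

arm_command(
  rows=[
    [1,0,0,0,9],
    [1,0,0,0,9],
    [1,0,0,0,9],
    [1,0,0,0,9],
    [1,0,0,0,0],
  ],
)

```text
clock: 23.28
position: [597.8, 19.2, 57.1]
eef_rot: [2.631, 1.716, 0.0]
ft_force: [-0.7, -0.6, -0.8]
finger_gap: 9.6
```

arm_command(
  rows=[
    [1,0,0,0,9],
    [1,0,0,0,9],
    [1,0,0,0,7],
    [1,0,0,0,0],
    [1,0,0,0,0],
  ],
)

```text
clock: 23.9
position: [597.8, 19.2, 57.1]
eef_rot: [2.199, 2.243, 0.0]
ft_force: [-0.5, 0.3, -0.0]
finger_gap: 10.3
```

Run:
```python
from h import *
s=robot.get_state();im=snap('wrist','w12');snap('side','s12');print(s['position'],s['finger_gap'],s['ft_force'],s['moment'],np.degrees(2*np.arctan2(s['eef_rot'][1],s['eef_rot'][0])))
```

```text
[597.84222485  19.19358123  57.08796643] 10.28864084208963 [-0.52371817  0.27691254 -0.0188268 ] [-0.03269275 -0.14606643 -0.00186685] 91.13526044652993
```

View pics/w12.png

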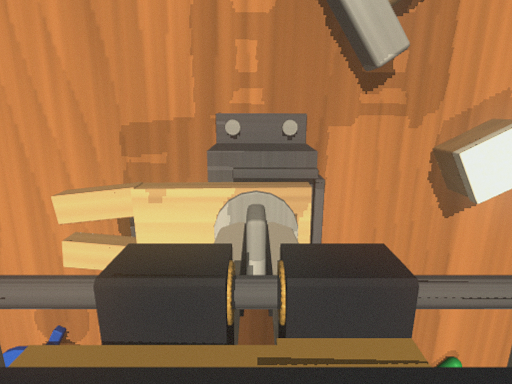

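The key turned freely by 90° and the pin stayed in place. I'll lower by a hair and release.

arm_command(
  rows=[
    [1,0,0,-0.05,0],
    [1,0,0,0,0],
  ],
)

```text
clock: 24.25
position: [597.9, 19.2, 57.0]
eef_rot: [2.194, 2.248, 0.0]
ft_force: [-2.9, -0.9, 4.9]
finger_gap: 9.6
```

arm_command(
  rows=[
    [0.8,0,0,0,0],
    [0.6,0,0,0,0],
    [0.4,0,0,0,0],
    [0.4,0,0,0,0],
    [0.4,0,0,0,0],
  ],
)

```text
clock: 24.88
position: [597.8, 19.2, 56.5]
eef_rot: [-2.193, -2.249, 0.0]
ft_force: [-0.5, 0.2, -0.2]
finger_gap: 53.2
```

arm_command(
  rows=[
    [0.4,0,0,1,0],
    [0.4,0,0,3,0],
    [0.4,0,0,5,0],
    [0.4,-2,0,4,0],
    [0.4,0,0,0,0],
  ],
)

```text
clock: 25.5
position: [580.0, 19.1, 192.4]
eef_rot: [2.189, 2.245, 0.009]
ft_force: [0.3, 0.1, -0.5]
finger_gap: 56.0
```

arm_command(
  rows=[
    [0.4,-2,-5,0,0],
    [0.4,-2,-5,0,0],
    [0.4,0,0,0,0],
    [0.4,0,0,0,0],
  ],
)

```text
clock: 26.0
position: [537.8, -80.6, 186.1]
eef_rot: [-2.194, -2.248, -0.0]
ft_force: [-0.3, -0.7, -0.2]
finger_gap: 55.6
```

Run:
```python
from h import *
s=robot.get_state();c=robot.get_calibration('wrist');im=snap('wrist','w13');t=snap('top','t13');b=snap('side','s13')[...,::-1];print(s['position'],s['finger_gap'],s['ft_force'],s['clock'])
np.save('c13.npy',[c,s],allow_pickle=True)
print(proj('wrist',np.array([598.5,19,76]),c))
a=cv2.resize(t[150:220,205:275][...,::-1],None,fx=5.6,fy=5.6,interpolation=cv2.INTER_CUBIC)
b=cv2.resize(b[180:250,205:275],None,fx=5.6,fy=5.6,interpolation=cv2.INTER_CUBIC)
cv2.imwrite('pics/z13.png',np.hstack([a,b]))
```

```text
[537.76578661 -80.5799755  186.1430357 ] 55.588800284674896 [-0.33126984 -0.70129857 -0.23781705] 26.0
(np.float64(326.4435615343824), np.float64(77.07487265256063))
```

View pics/z13.png

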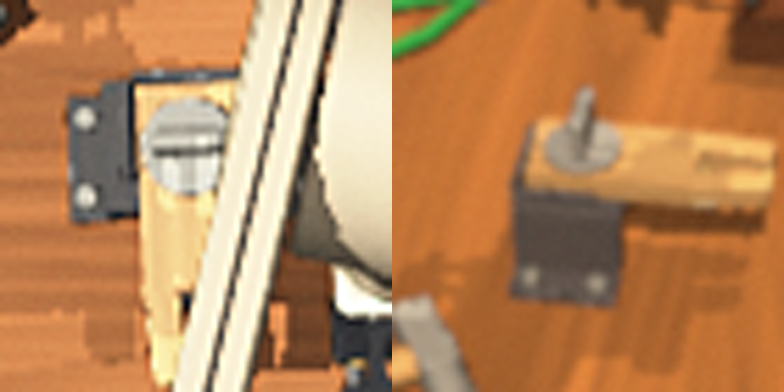

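View pics/w13.png

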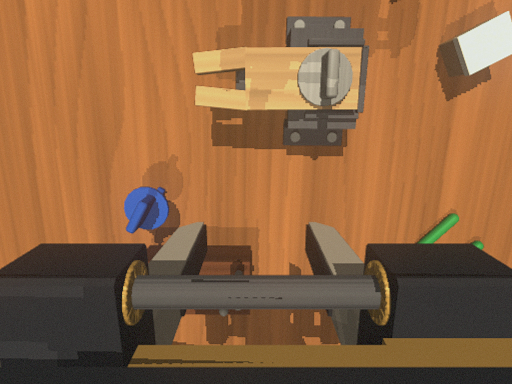

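Run:
```python
from h import *
c,s=np.load('c13.npy',allow_pickle=True)
im=cv2.imread('pics/w13.png');cv2.imwrite('pics/w13z.png',cv2.resize(im[10:160,185:380],None,fx=4,fy=4,interpolation=cv2.INTER_CUBIC))
```

```text
(no output)
```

View pics/w13z.png

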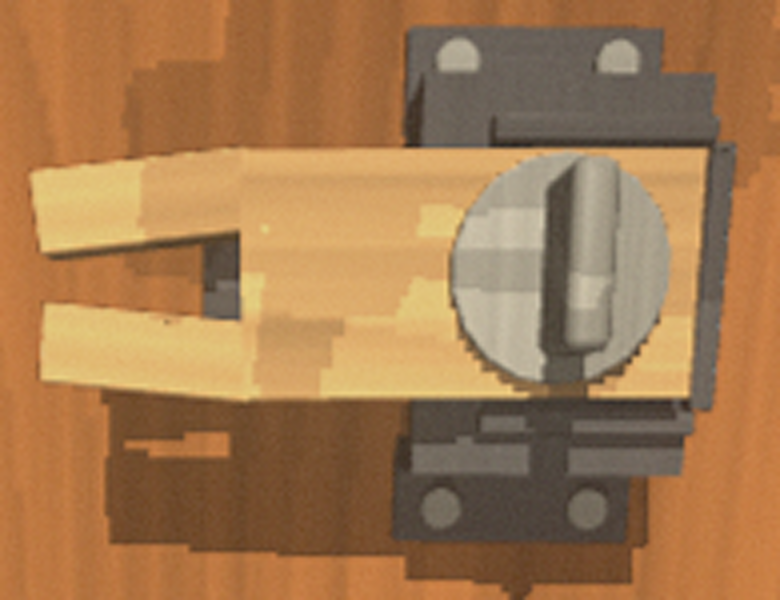

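Run:
```python
from h import *
c,s=np.load('c13.npy',allow_pickle=True)
f=lambda u,v,z:onz('wrist',u/4+185-.4,v/4+10-.4,z,c)
print('collar',f(560,268,76),np.linalg.norm(f(450,268,76)-f(670,268,76)))
a,b=f(598,158,107),f(585,352,107);print('wing',a,b,(a+b)/2,np.degrees(np.arctan2(*(a-b)[1::-1])))
e=np.array([f(707,148,71),f(692,398,71)]);m=np.array([f(242,148,71),f(246,400,71)]);d=e.mean(0)-m.mean(0)
yaw=np.arctan2(d[1],d[0]);print('pin',e,m,np.degrees(yaw),'slot',e.mean(0)-32*np.array([np.cos(yaw),np.sin(yaw),0]))
st=robot.get_state();print(st['clock'],np.abs(st['qd']).max()); robot.finish_job()
```

```text
collar [596.80906098  19.36258916  76.        ] 49.48963600412885
wing [596.39837776  36.90763253 107.        ] [5.96928174e+02 1.44544804e-01 1.07000000e+02] [596.66327569  18.52608867 107.        ] 90.82563701912878
pin [[628.67830058  45.93971635  71.        ]
 [631.04030853  -8.09821599  71.        ]] [[524.71411778  43.4313287   71.        ]
 [526.50615368 -11.08488708  71.        ]] 1.5097041535497726 slot [597.87041249  18.07766988  71.        ]
26.15 0.003680039001759924
the job is handed in; nothing more can be done
```

The bench pin is seated in the small mount with its notched end out, and the T-key is through both slots, turned a quarter turn and released. I handed the job in at 26.2 s of the 64 s allowed; it reported no verdict.

**Last checks, from the wrist camera after release:**

| Check | Measured | Limit |
|---|---|---|
| Pin slot from mount slot | about 1 mm in x and y | 8 mm in x, 5.5 mm in y |
| Pin yaw against mount | about 0.1° (pin 1.5°, mount about 1.5°) | 0.15 rad (8.6°) |
| Key axis from slot centre | about 2 mm | 12 mm |
| Key wing from square across the slot | about 1° | 0.4 rad (23°) |

- **Height:** the collar is down on the wood. It met the wood with about 5 N at the expected height, and the wing top lies over the collar in the last view, so the key is upright.
- **Robot:** the gripper was clear of everything, with its force reading near zero.
- **Other tools:** the gripper met no contact force away from the pin and key. I did not re-measure the other tools' positions at the end.

**What disagreed:**
- **Fingertips:** they end about 25 mm above the reported tool point. My first grasp therefore closed above the pin without touching it. I measured the offset in the wrist view and allowed for it in every later grasp.
- **Key angle:** the first estimate from the top camera (-12°) was off. The wrist view gave -19.5°, which I used.

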